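# Secure the filter cover and reopen the damper of a bench air-filter unit

### The arm

A 6-joint arm with a two-finger parallel gripper is mounted at the origin on a cart in front of the work surface, level with it; the furniture and walls round the work are solid. World frame = base frame: x ahead of the robot, y to its left, z up, the work surface at z = 0. Lengths are in mm, angles in rad, forces in N, time in s.
With the tool pointing down it reaches from about 300 to 775 mm from the base axis. Payload 14.6 kg.
Tool frame: the origin (TCP) lies on the centre line of the jaws, within the pads' length; the fingertips stand 8 mm ahead of it and the grasp point (between the pads) lies 11 mm behind it; z points along the fingers, y is the line along which they close (so a half turn about z gives the same grasp; the last joint's range is limited). The gripper opens to 94 mm and grips with 3 to 60 N. Pads are 16 mm wide; open, the fingers measure 119 mm over their backs; the gripper's body (75 mm by 177 mm) begins 78 mm behind the grasp point.
Start: joints at [-1.367, 0.3, 1.521, -0, 1.321, -0.067], TCP at [147.12, -529.948, 213.446] pointing down, gripper open.
Joint ranges: [-3.03, 3.03], [-0.79, 2.21], [0.23, 2.52], [-1.04, 4.18], [0, 3.07], [-2.55, 2.55]. Speed limits (rad/s): [2.22, 2.22, 2.57, 3.14, 3.14, 3.14].

### API

Orientations are given as [roll, pitch, yaw] about the fixed x, y, z axes, in that order (R = Rz(yaw) Ry(pitch) Rx(roll)).
In Python, from cell import manip gives the robot as it stands.
- The arm moves only by the tool jog_arm, never from a script. Its argument "rows" is one flat list of numbers, 7 for each row, row after row: the shift along the world's x, y, z in cm, then the turn, a rotation vector about the world's x, y, z in rad, then the closure, from 0 (fully open) to 1 (shut). In form: [dx, dy, dz, rx, ry, rz, fingers, dx, dy, dz, rx, ry, rz, fingers, ...]. A call has 1 to 20 rows; each row shifts and turns the commanded pose from where the row before left it; what a row does not reach is not made up. A row lasts 1/12 s, in which the tool goes at most 41.7 mm and 7.16 degrees, less where a joint would pass 70% of its speed; a pose out of reach is approached as far as the arm can. A call with a gripper value outside its range is refused whole. The fingers move at their own pace and stop on an object; "newtons" is the grip in N (left out, the last holds). Time passes only in rows, so rows that do not move let the fingers close. It gives the time, the measured TCP pose, the force, the opening and the grip force at its end, in the units of the state.
- manip.read_state(): the state, without advancing time (a new reading comes with each control period).
- manip.camera(name): name is "side" or "top" or "wrist"; returns (picture, depth): 420x560x3 uint8, blue, green, red; 420x560 float32, mm along the optical axis (not along the pixel's ray), 0 where there is no reading.
- manip.camera_model(name): a dict with "K" (3x3 intrinsics, pixels), "k1" (the pictures are not rectified: a ray, as slopes to the right and down, at radius r is drawn at 1 + k1 r^2 times it, then the intrinsics apply), "R" (3x3) and "t" (3): a world point X has camera coordinates R X + t. Camera axes: x right, y down, z forward; pixel columns grow to the right and rows downward; lengths in mm; the calibration is good to about 2 mm. A picture is of the moment at which its call begins: read the wrist's pose just before it. camera_model takes no time and is no camera call; for the wrist camera it gives the pose at the moment of the call.
- manip.sign_off(): hands the job in; it is judged then, once.
The state is a dict: "clock": time; "joints": joint angles; "qd": joint speeds; "effort": joint torques, N m; "eef_pos": TCP position; "eef_rot": TCP orientation; "wrist_force": force on the tool from outside, world axes, zero at the start; "moment": the same for the moment, N m; "finger_gap": finger opening in mm; "finger_force": force on a finger pad.
Only numpy, scipy, OpenCV 4.12 (cv2) and the standard library are available. Lean on these libraries where they do the work, as an engineer would, in place of code of your own. Each camera call takes 0.05 s, during which the arm holds its last target. There are 200 camera calls.

### The job

The filter has just been changed; put the unit back in service. One of the two quarter-turn wing studs on its sloping cover was left undone: press that stud in and turn it a quarter turn clockwise until it catches and stays down, and only then swing the damper lever on top to half open, on the middle line of its scale. Let go of everything, leave the other stud locked, and do not disturb the things standing around.

Things in the scene. Friction and masses are not known exactly. Their poses are not given: they have to be found in the camera images.
- filter_unit: white air-filter unit, fixed, front turned to the right, 250 (x) x 290 (y) mm; origin on the worktop mid-width, 130 behind its front; x to its back, y to its left. Above the 60 mm high front face a 30 degree slope rises from x = -130 to 0 mm to the level deck, 135 mm high. On it: cover, bow handle (26 high, 72 wide). The slope's outward normal leans 30 degrees from vertical to -x
- stud_a_turn (a joint): rotation (rad) of the undone wing stud about the slope's normal, positive = clockwise seen from outside. 0: undone, wing points up and down the slope; 1.571: locked, wing lies level across the slope. Stops at -0.12 and 1.68. Which of the two stud places (93 mm left or right of the unit's middle) holds the undone stud varies
- stud_a_press (a joint): how far (m) the undone stud is pressed in along the inward normal, against a spring (4 N up, 10 N bottom): 0 up (start), 0.010 bottom. Its pin sits in a slot and turns under 0.1 rad until pressed at least 0.008; kept pressed it turns freely; let go within 0.15 rad of 1.571 it springs back to about 0.0055, caught in a detent groove; let go well short of that it does not catch
- stud_a_wing (a point): centre of the black wing of the undone stud, wing 34 mm long, 10 thick, from 7 below to 8 above this point, on a round steel flange 36 mm across whose top lies 7 mm below this point (17 mm above the cover when up). Site axes: x along the wing (up the slope when undone), z = outward normal of the slope, y across the wing; they turn with the wing
- stud_b_turn (a joint): the same for the other stud, which is already locked: about 1.571; leave it locked
- stud_b_press (a joint): press of the other, locked stud: about 0.0055
- stud_b_wing (a point): centre of the wing of the other, locked stud, of the same size and shape; its head sits 5.5 mm lower than the undone one and its wing lies level across the slope
- damper (a joint): angle (rad) of the damper lever on the deck, a flat steel bar with an upright black knob near its tip. 0: shut, points to the unit's left (+y); grows anticlockwise seen from above; 1.571: open, points to the unit's front (-x); half open = 0.785, at the middle of the five lines engraved on its plate. Stays where it is left (about 1.3 N at the knob moves it)
- damper_knob (a point): middle of the lever's upright knob, 17 mm across, from 11 mm below to 10 mm above this point; 55 mm from the shaft's axis, 32 mm above the deck
- damper_shaft (a point): point on the vertical axis of the damper lever, at the height of the knob's middle
- used_filter: the old pleated filter in a grey frame, 230 x 125 x 28 mm, lying in front of the unit; origin under its centre; leave it
- beaker: empty glass beaker, 54 mm across, 68 mm high, in front of the unit; origin under its centre; leave it
- vial_0: small capped vial, 21 mm across, 48 mm high, in front of the unit; origin under its centre; leave it
- timer: lab timer, 62 x 66 x 19 mm, in front of the unit; origin under its centre; leave it
- tape_roll: roll of tape, 64 mm across, 19 mm high, lying on the deck beside the damper; origin under its centre; leave it

How it is judged:
By the outcome, as a careful person would: the job done as asked, in the order asked, and still so for the second after the job is handed in, with the robot touching nothing.
It also fails if it takes over 48 s, if anything falls off the work surface, if the arm or the gripper's body presses on something with over 40 N, if the wrist force passes 120 N, or if a joint passes its speed limit or range.

## Working session

There is one attempt and no reset: what is moved stays moved. The work goes in short steps, Python scripts to look and compute and a tool call to move; the robot and the scene stay as the last step left them, time stands still between calls to the robot, and variables do not carry over. Pictures are saved under pics/ and viewed, at most 10 in all, crops included, and the job is handed in when it is done.

Besides the shell and the picture viewer there is one more tool, called by a JSON object that holds its "method" and its "body", one argument or row to a line. jog_arm: Moves the arm, as the interface text tells. Its arguments: {"type":"object","properties":{"rows":{"type":"array"},"newtons":{"type":"number"}},"required":["rows"]}

```bash
mkdir -p pics
cat > h.py <<'E'
import numpy as np, cv2
from cell import manip
def ray(m,u,v):
    K=np.array(m["K"]);R=np.array(m["R"]);t=np.array(m["t"])
    p=cv2.undistortPoints(np.array([[[u,v]]],float),K,np.array([m["k1"],0,0,0.]))[0,0]
    return -R.T@t, R.T@np.array([p[0],p[1],1.])
def on_z(m,u,v,z):
    o,d=ray(m,u,v); return o+d*(z-o[2])/d[2]
def dep(m,u,v,D):
    o,d=ray(m,u,v); return o+d*D
def tri(a,b):
    (o,d),(p,e)=a,b
    s=np.linalg.lstsq(np.c_[d,-e],p-o,rcond=None)[0]
    A=o+d*s[0];B=p+e*s[1]; return (A+B)/2,np.linalg.norm(A-B)
E
python3 - <<'E'
from h import *
for n in("side","top","wrist"):
    im,d=manip.camera(n); m=manip.camera_model(n)
    cv2.imwrite(f"pics/{n}0.png",im); np.savez(f"{n}0.npz",im=im,d=d,**m)
    print(n,np.round(m["K"],1).tolist(),m["k1"],np.round(-np.array(m["R"]).T@m["t"]),np.round(np.array(m["R"])[2],2))
print(manip.read_state())
E
```

```text
side [[533.5, 0.0, 282.6], [0.0, 533.5, 213.5], [0.0, 0.0, 1.0]] -0.13332840173302543 [ 304. -694.  570.] [ 0.27  0.82 -0.5 ]
top [[502.0, 0.0, 285.0], [0.0, 502.0, 215.4], [0.0, 0.0, 1.0]] -0.07194143957875175 [ 470.   69. 1153.] [ 0.07 -0.02 -1.  ]
wrist [[343.6, 0.0, 279.8], [0.0, 343.6, 201.0], [0.0, 0.0, 1.0]] -0.04317616791781439 [ 222. -510.  383.] [-0.26 -0.07 -0.96]
{'clock': 0.15, 'joints': array([-1.36661775e+00,  3.00336906e-01,  1.52140357e+00,  2.11070174e-05,
        1.32067507e+00, -6.65987597e-02]), 'qd': array([-1.37468242e-04,  7.90850597e-04, -3.06996344e-03,  4.23396687e-04,
       -4.57825726e-04,  6.59140573e-05]), 'effort': array([-1.55864916e-03, -5.31965375e+01, -3.52822781e+01,  7.07783690e-02,
        2.36088753e-02, -6.07774268e-05]), 'eef_pos': array([ 147.08221512, -529.78947445,  213.03502979]), 'eef_rot': array([-3.14077295e+00, -7.51637418e-05,  2.70772073e-01]), 'wrist_force': array([-0.24477815, -0.05666436,  0.16007312]), 'moment': array([-1.42151223e-02,  1.06242939e-05, -1.31091987e-04]), 'finger_force': 0.0, 'finger_gap': 94.1591623865246}
```

View pics/top0.png

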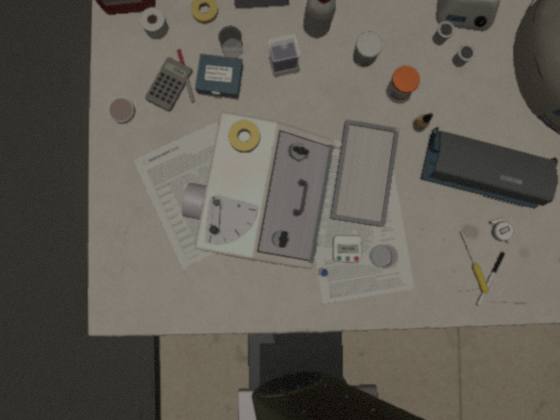

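View pics/side0.png

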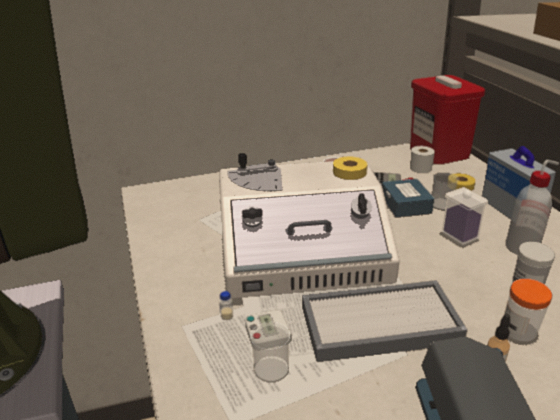

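Run:
```python
import cv2,numpy as np
a=cv2.imread("pics/top0.png")[105:275,185:345]; b=cv2.imread("pics/side0.png")[140:260,215:400]
a=cv2.resize(a,None,fx=3.5,fy=3.5,interpolation=3)
a=cv2.convertScaleAbs(a,alpha=1.5,beta=10);b=cv2.convertScaleAbs(cv2.resize(b,None,fx=4,fy=4,interpolation=3),alpha=1.2,beta=10)
cv2.imwrite("pics/c1.png",a);cv2.imwrite("pics/c2.png",b)
```

```text
(no output)
```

View pics/c1.png

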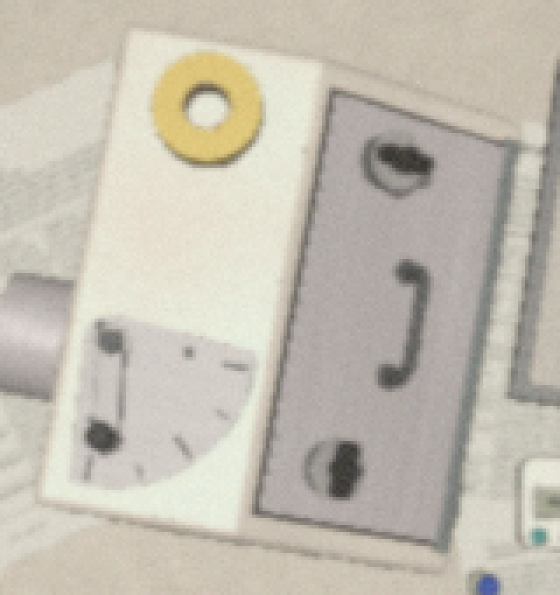

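View pics/c2.png

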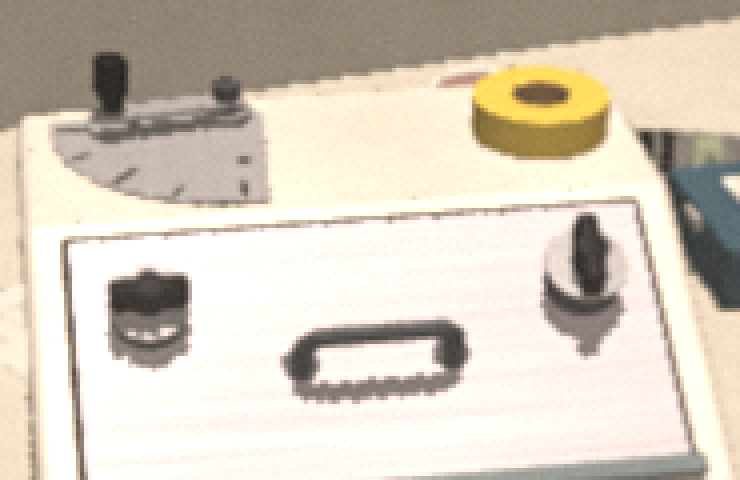

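The top view shows the undone stud at top px (301,151), and the locked one at (283,239). The damper knob is at (214,230) with its shaft at (216,202), and the lever is shut. In the side view the undone stud is at (362,204), the locked one at (252,213) and the knob at (242,161).

```bash
cat > m.py <<'E'
from h import *
T=np.load("top0.npz");S=np.load("side0.npz")
def blob(N,x0,y0,x1,y1,th):
    g=N["im"][y0:y1,x0:x1].max(2); k=(g<th).astype(np.uint8)
    n,l,s,c=cv2.connectedComponentsWithStats(k); i=1+np.argmax(s[1:,4])
    pts=np.argwhere(l==i)[:,::-1]+[x0,y0]
    r=cv2.minAreaRect(pts.astype(np.float32)); print(s[i],np.round(c[i]+[x0,y0],1),np.round(r[1],1),r[2])
    return np.array(r[0]),c[i]+[x0,y0]
W={}
for n,t,s,tht,ths in [("a",(286,140,314,165),(345,190,378,222),55,50),("b",(270,225,296,252),(238,205,268,230),55,50),
   ("knob",(205,222,222,236),(234,150,252,170),60,55),("handle",(290,175,312,220),(284,215,336,245),70,60)]:
    a=blob(T,*t,tht)[0];b=blob(S,*s,ths)[0]
    P,e=tri(ray(T,*a),ray(S,*b)); W[n]=P
    print(n,np.round(P,1),"err",round(e,1),"depth top",np.round(dep(T,*a,T["d"][int(round(a[1])),int(round(a[0]))]),1),"side",np.round(dep(S,*b,S["d"][int(round(b[1])),int(round(b[0]))]),1))
v=W["a"]-W["b"];print(v,np.linalg.norm(v),np.arctan2(v[1],v[0]))
# deck corners (top px) and shaft
for n,u,w,z in [("deckTL",221.5,114,135),("deckTR",277,123,135),("deckBR",254.5,257,135),("deckBL",196.5,248,135),("shaft",216.4,201.5,140),("tape",244.3,135.7,154)]:
    print(n,np.round(on_z(T,u,w,z),1))
E
python3 m.py
```

```text
[ 7  7 15  8 80] [300.4 150.2] [14.7  6.5] 11.309932708740234
[14  5  7 18 47] [360.9 205.8] [17.3  5.4] 68.96248626708984
a [671.   12.9 132. ] err 2.6 depth top [669.9  13.1 143.7] side [665.7   5.4 136.7]
[ 9  7  9 15 94] [283.  238.9] [14.   7.9] 81.8698959350586
[ 5  5 18  8 86] [252.  214.2] [ 6.7 17.4] 85.60128784179688
b [489.6  51.8 127.7] err 0.7 depth top [489.7  51.9 140.6] side [486.8  41.8 133.7]
[ 5  4  8  8 43] [213.6 229.4] [7.1 5.7] 45.0
[ 5  4  8 14 94] [242.4 159.9] [13.  7.] 90.0
knob [511.1 188.7 163. ] err 0.7 depth top [510.  186.6 180.9] side [509.6 180.7 166.7]
[  3   5  14  36 143] [301.2 197.9] [ 9.1 35.7] 10.954063415527344
[ 4 10 10 10 36] [290.9 228.8] [ 5.2 11.4] 36.869895935058594
handle [561.8  16.8 107.4] err 28.1 depth top [576.4  12.6  97.6] side [545.6  12.5 111. ]
[181.40224992 -38.83046173   4.27199408] 185.56085515974942 -0.2108748623588002
deckTL [749.9 173.1 135. ]
deckTR [728.8  59.  135. ]
deckBR [454.5 110.2 135. ]
deckBL [475.2 227.1 135. ]
shaft [568.2 185.  140. ]
tape [699.1 125.6 154. ]
```

```bash
cat >> h.py <<'E'
from scipy.spatial.transform import Rotation as Ro
YAW=-0.19+np.pi/2   # unit x axis heading
ux=np.array([np.cos(YAW),np.sin(YAW),0]);uy=np.array([-np.sin(YAW),np.cos(YAW),0])
n=-.5*ux+np.array([0,0,np.sqrt(.75)])
def frame(y,z): return Ro.from_matrix(np.c_[np.cross(y,z),y,z])
def go(p,R,N):
    s=manip.read_state(); c=Ro.from_euler("xyz",s["eef_rot"])
    d=(p-s["eef_pos"])/10; r=(R*c.inv()).as_rotvec()
    print("tot cm",np.round(d,2),"rot",np.round(r,3),"per row",np.round(d/N,3),np.round(r/N,4),"joints",np.round(s["joints"],2))
E
python3 - <<'E'
from m import *
print(ux,uy,n)
P,e=tri(ray(T,216.4,201.5),ray(S,272,162.5));print("shaft",P,e)
g=[np.round(dep(T,u,v,T["d"][v,u])) for v in range(100,330,6) for u in range(300,560,6) if T["d"][v,u]>0]
g=np.array(g)
for x in range(200,760,80):
    print(x,[int(g[(abs(g[:,0]-x)<45)&(abs(g[:,1]-y)<45)][:,2].max(initial=-1)) for y in range(0,-500,-80)])
go(W["a"]+90*n,frame(-uy,-n),20)
E
```

```text
[ 7  7 15  8 80] [300.4 150.2] [14.7  6.5] 11.309932708740234
[14  5  7 18 47] [360.9 205.8] [17.3  5.4] 68.96248626708984
a [671.   12.9 132. ] err 2.6 depth top [669.9  13.1 143.7] side [665.7   5.4 136.7]
[ 9  7  9 15 94] [283.  238.9] [14.   7.9] 81.8698959350586
[ 5  5 18  8 86] [252.  214.2] [ 6.7 17.4] 85.60128784179688
b [489.6  51.8 127.7] err 0.7 depth top [489.7  51.9 140.6] side [486.8  41.8 133.7]
[ 5  4  8  8 43] [213.6 229.4] [7.1 5.7] 45.0
[ 5  4  8 14 94] [242.4 159.9] [13.  7.] 90.0
knob [511.1 188.7 163. ] err 0.7 depth top [510.  186.6 180.9] side [509.6 180.7 166.7]
[  3   5  14  36 143] [301.2 197.9] [ 9.1 35.7] 10.954063415527344
[ 4 10 10 10 36] [290.9 228.8] [ 5.2 11.4] 36.869895935058594
handle [561.8  16.8 107.4] err 28.1 depth top [576.4  12.6  97.6] side [545.6  12.5 111. ]
[181.40224992 -38.83046173   4.27199408] 185.56085515974942 -0.2108748623588002
deckTL [749.9 173.1 135. ]
deckTR [728.8  59.  135. ]
deckBR [454.5 110.2 135. ]
deckBL [475.2 227.1 135. ]
shaft [568.2 185.  140. ]
tape [699.1 125.6 154. ]
[0.18885889 0.98200424 0.        ] [-0.98200424  0.18885889  0.        ] tape
shaft [566.97098658 183.64271825 152.07746853] 0.19349133656995804
200 [-1, -1, -1, -1, -1, -1, -1]
280 [4, 7, 3, 6, 5, 5, 3]
360 [6, 5, 4, 6, 6, 19, 6]
440 [86, 50, 70, 5, 4, 24, 25]
520 [121, 31, 31, 6, 5, 26, 58]
600 [122, 74, 31, 78, 98, 100, 100]
680 [144, 75, 32, 32, 102, 102, 95]Traceback (most recent call last):
  File "<stdin>", line 8, in <module>
numpy._core._exceptions._UFuncNoLoopError: ufunc 'add' did not contain a loop with signature matching types (dtype('float64'), dtype('<U360')) -> None
```

Run:
```python
from h import *
print(n); go(np.array([671,12.9,132])+90*n,frame(-uy,-n),20)
```

```text
[-0.09442945 -0.49100212  0.8660254 ]
tot cm [51.54 49.85 -0.31] rot [ 0.404 -0.374  1.083] per row [ 2.577  2.492 -0.015] [ 0.0202 -0.0187  0.0542] joints [-1.37  0.3   1.52  0.    1.32 -0.07]
```

{"method": "jog_arm", "body": {
  "rows": [2.4, 2.3, 0.2, 0.02, -0.018, 0.054, 0.5, 2.4, 2.3, 0.2, 0.02, -0.018, 0.054, 0.5, 2.4, 2.3, 0.2, 0.02, -0.018, 0.054, 0.5, 2.4, 2.3, 0.2, 0.02, -0.018, 0.054, 0.5, 2.4, 2.3, 0.2, 0.02, -0.018, 0.054, 0.5, 2.4, 2.3, 0, 0.02, -0.018, 0.054, 0.5, 2.4, 2.3, 0, 0.02, -0.018, 0.054, 0.5, 2.4, 2.3, 0, 0.02, -0.018, 0.054, 0.5, 2.4, 2.3, 0, 0.02, -0.018, 0.054, 0.5, 2.4, 2.3, 0, 0.02, -0.018, 0.054, 0.5, 2.4, 2.3, 0, 0.02, -0.018, 0.054, 0.5, 2.4, 2.3, 0, 0.02, -0.018, 0.054, 0.5, 2.4, 2.3, 0, 0.02, -0.018, 0.054, 0.5, 2.4, 2.3, 0, 0.02, -0.018, 0.054, 0.5, 2.4, 2.3, 0, 0.02, -0.018, 0.054, 0.5, 2.4, 2.3, 0, 0.02, -0.018, 0.054, 0.5, 2.4, 2.3, 0, 0.02, -0.018, 0.054, 0.5, 2.4, 2.3, 0, 0.02, -0.018, 0.054, 0.5, 2.4, 2.3, 0, 0.02, -0.018, 0.054, 0.5, 0, 0, 0, 0, 0, 0, 0.5],
  "newtons": 25
}}

```text
clock: 1.82
eef_pos: [605.3, -89.3, 222.4]
eef_rot: [-3.118, -0.49, 1.319]
wrist_force: [-0.1, 0.6, -0.4]
finger_gap: 47.2
finger_force: 0.0
```

Run:
```python
from h import *
go(np.array([671,12.9,132])+90*n,frame(-uy,-n),3)
m=manip.camera_model("wrist");im,d=manip.camera("wrist");np.savez("w1.npz",im=im,d=d,**m);cv2.imwrite("pics/w1.png",im)
```

```text
tot cm [ 5.72  5.8  -1.24] rot [ 0.028 -0.027  0.05 ] per row [ 1.906  1.934 -0.414] [ 0.0093 -0.0091  0.0167] joints [-0.41  0.47  1.34  0.48  1.46 -0.25]
```

View pics/w1.png

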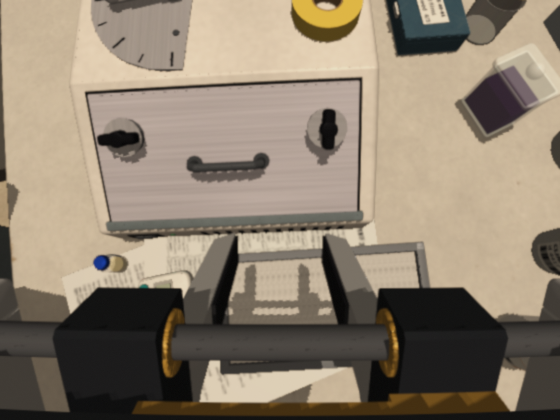

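The wrist view shows the undone stud at px (328,130), its wing pointing up the slope. The locked stud is at (120,139) and the handle lies between them.

```bash
cat > ls.py <<'E'
from h import *
def blobc(im,x0,y0,x1,y1,th):
    k=(im[y0:y1,x0:x1].max(2)<th).astype(np.uint8)
    N,l,s,c=cv2.connectedComponentsWithStats(k); i=1+np.argmax(s[1:,4])
    r=cv2.minAreaRect((np.argwhere(l==i)[:,::-1]+[x0,y0]).astype(np.float32))
    return np.array(r[0]),np.round(r[1],1),s[i][4]
def multi(rays):
    A=np.zeros((3,3));b=np.zeros(3)
    for o,d in rays:
        d=d/np.linalg.norm(d);Q=np.eye(3)-np.outer(d,d);A+=Q;b+=Q@o
    P=np.linalg.solve(A,b)
    return P,[round(float(np.linalg.norm(np.cross(P-o,d/np.linalg.norm(d)))),1) for o,d in rays]
E
python3 - <<'E'
from ls import *
T=np.load("top0.npz");S=np.load("side0.npz");V=np.load("w1.npz")
a=blobc(V["im"],308,100,348,155,40);b=blobc(V["im"],95,120,145,160,40);print(a,b)
A=[ray(T,300.4,150.2),ray(S,361.3,205),ray(V,*a[0])];B=[ray(T,283,238.9),ray(S,252,214),ray(V,*b[0])]
for q in (A,B,[A[0],A[2]],[A[1],A[2]],[B[0],B[2]],[B[1],B[2]]):
    P,e=multi(q);print(np.round(P,1),e)
# cover edges in wrist, by plane fit of depth
pts=np.array([dep(V,u,v,V["d"][v,u]) for u in range(150,300,5) for v in range(180,205,4) if V["d"][v,u]>0])
pts=np.r_[pts,[dep(V,u,v,V["d"][v,u]) for u in range(160,290,5) for v in range(105,145,4)]]
c=pts.mean(0);nn=np.linalg.svd(pts-c)[2][2];nn*=np.sign(nn[2]);print("cover normal",nn,"exp",n,"rms",np.std((pts-c)@nn))
for P in(multi(A)[0],multi(B)[0]):print("height over cover",(P-c)@nn)
go(multi(A)[0]+60*n,frame(-uy,-n),5)
E
```

```text
(array([328., 129.]), array([38., 16.]), np.int32(492)) (array([118.11767578, 138.97059631]), array([15.5, 39.5]), np.int32(480))
[671.6  11.8 130.3] [0.4, 1.0, 0.6]
[489.7  51.  127.4] [0.7, 0.3, 0.9]
[672.2  11.8 129.4] [0.0, 0.0]
[671.3  11.6 130.5] [0.8, 0.8]
[489.5  51.2 126.1] [0.7, 0.7]
[489.6  49.7 128.3] [0.2, 0.2]
cover normal [-0.13302953 -0.51358883  0.84766129] exp [-0.09442945 -0.49100212  0.8660254 ] rms 14.929112128294319
height over cover 17.443028257618913
height over cover 19.00285791692753
tot cm [ 6.19  7.35 -4.01] rot [ 0.029 -0.029  0.053] per row [ 1.239  1.469 -0.801] [ 0.0059 -0.0057  0.0107] joints [-0.41  0.47  1.34  0.48  1.45 -0.25]
```

{"method": "jog_arm", "body": {
  "rows": [1.24, 1.47, -0.8, 0.006, -0.006, 0.011, 0.5, 1.24, 1.47, -0.8, 0.006, -0.006, 0.011, 0.5, 1.24, 1.47, -0.8, 0.006, -0.006, 0.011, 0.5, 1.24, 1.47, -0.8, 0.006, -0.006, 0.011, 0.5, 1.24, 1.47, -0.8, 0.006, -0.006, 0.011, 0.5, 0, 0, 0, 0, 0, 0, 0.5, 0, 0, 0, 0, 0, 0, 0.5]
}}

```text
clock: 2.45
eef_pos: [664.6, -19.8, 182.9]
eef_rot: [3.14, -0.524, 1.379]
wrist_force: [0.3, -0.2, -0.8]
finger_gap: 47.2
finger_force: 0.0
```

Run:
```python
from ls import *
m=manip.camera_model("wrist");im,d=manip.camera("wrist");np.savez("w2.npz",im=im,d=d,**m);cv2.imwrite("pics/w2.png",im)
p=np.array([671.5,12,130])
K=np.array(m["K"]);q=np.array(m["R"])@p+m["t"];xy=q[:2]/q[2];xy*=1+m["k1"]*(xy@xy);print("pred px",K[:2,:2]@xy+K[:2,2])
go(p+20*n,frame(-uy,-n),5)
```

```text
pred px [279.68004296 214.96964828]
tot cm [ 0.5   2.25 -3.62] rot [0.001 0.002 0.003] per row [ 0.1    0.45  -0.724] [0.0001 0.0004 0.0006] joints [-0.29  0.59  1.26  0.53  1.37 -0.22]
```

View pics/w2.png

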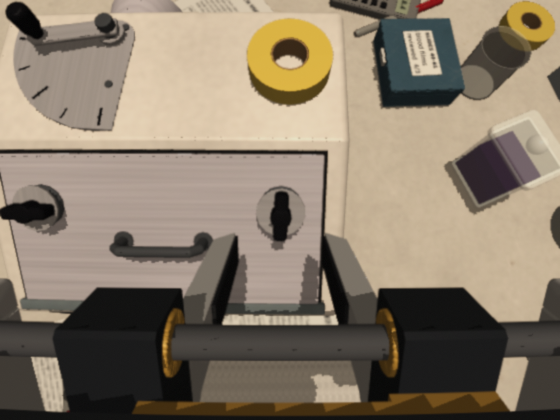

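The wing appears at px (281,214), against a predicted (280,215), so the measurement holds. I'm descending along the normal and gripping.

{"method": "jog_arm", "body": {
  "rows": [0.1, 0.45, -0.72, 0, 0, 0, 0.5, 0.1, 0.45, -0.72, 0, 0, 0, 0.5, 0.1, 0.45, -0.72, 0, 0, 0, 0.5, 0.1, 0.45, -0.72, 0, 0, 0, 0.5, 0.1, 0.45, -0.72, 0, 0, 0, 0.5, 0.04, 0.22, -0.39, 0, 0, 0, 0.5, 0.04, 0.22, -0.39, 0, 0, 0, 0.5, 0.04, 0.22, -0.39, 0, 0, 0, 0.5, 0.04, 0.22, -0.39, 0, 0, 0, 0.5, 0, 0, 0, 0, 0, 0, 0.5, 0, 0, 0, 0, 0, 0, 0.5]
}}

```text
clock: 3.42
eef_pos: [671.7, 11.9, 131.8]
eef_rot: [3.139, -0.524, 1.38]
wrist_force: [-1.4, 0.7, -0.1]
finger_gap: 47.2
finger_force: 0.0
```

{"method": "jog_arm", "body": {
  "rows": [0, 0, 0, 0, 0, 0, 1, 0, 0, 0, 0, 0, 0, 1, 0, 0, 0, 0, 0, 0, 1, 0, 0, 0, 0, 0, 0, 1, 0, 0, 0, 0, 0, 0, 1, 0, 0, 0, 0, 0, 0, 1, 0, 0, 0, 0, 0, 0, 1, 0, 0, 0, 0, 0, 0, 1],
  "newtons": 20
}}

```text
clock: 4.08
eef_pos: [671.5, 11.8, 132.0]
eef_rot: [3.139, -0.524, 1.38]
wrist_force: [-4.2, -0.2, 3.6]
finger_gap: 33.3
finger_force: 20.0
```

The gap stopped at 33 mm, so I have the flange and not the 10 mm wing. I'll open, back out 7 mm along the normal and close again.

{"method": "jog_arm", "body": {
  "rows": [0, 0, 0, 0, 0, 0, 0.5, 0, 0, 0, 0, 0, 0, 0.5, 0, 0, 0, 0, 0, 0, 0.5, -0.035, -0.17, 0.3, 0, 0, 0, 0.5, -0.035, -0.17, 0.3, 0, 0, 0, 0.5, 0, 0, 0, 0, 0, 0, 1, 0, 0, 0, 0, 0, 0, 1, 0, 0, 0, 0, 0, 0, 1, 0, 0, 0, 0, 0, 0, 1, 0, 0, 0, 0, 0, 0, 1, 0, 0, 0, 0, 0, 0, 1, 0, 0, 0, 0, 0, 0, 1, 0, 0, 0, 0, 0, 0, 1],
  "newtons": 20
}}

```text
clock: 5.17
eef_pos: [670.8, 8.4, 137.7]
eef_rot: [3.14, -0.524, 1.38]
wrist_force: [-4.0, 0.0, 0.3]
finger_gap: 9.9
finger_force: 20.0
```

Run:
```python
from h import *
m=manip.camera_model("wrist");im,d=manip.camera("wrist");cv2.imwrite("pics/w3.png",im)
go(np.array([671.5,12,130]),frame(-uy,-n),1)
```

```text
tot cm [ 0.07  0.36 -0.77] rot [0.    0.002 0.002] per row [ 0.072  0.355 -0.772] [0.0001 0.0018 0.0016] joints [-0.24  0.64  1.3   0.55  1.28 -0.23]
```

View pics/w3.png

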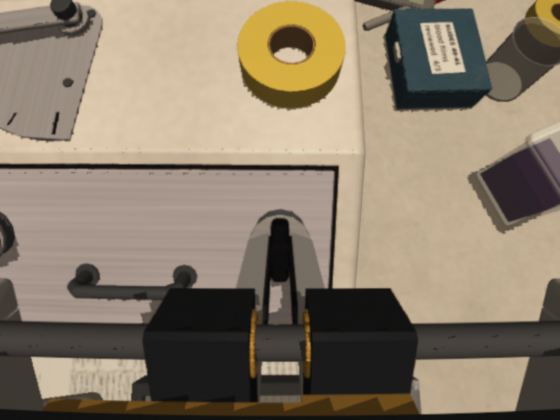

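Run:
```python
from ls import *
s=manip.read_state();m=manip.camera_model("wrist");R=Ro.from_euler("xyz",s["eef_rot"]).as_matrix();p=s["eef_pos"]
def pj(X):
    q=np.array(m["R"])@X+m["t"];xy=q[:2]/q[2];xy=xy*(1+m["k1"]*(xy@xy));return np.round(np.array(m["K"])[:2,:2]@xy+np.array(m["K"])[:2,2],1)
for z in(-4,0,3,7):
    for x in(-17,0,17): print("tool x",x,"z",z,pj(p+R@[x,0,z]))
print("pad tips",[pj(p+R@[x,y,8]) for x in(-8,8) for y in(-5,5)], "tool x",R[:,0], s["wrist_force"],s["moment"])
im=cv2.imread("pics/w3.png");print([(r,int(im[r,280].max())) for r in range(205,300,3)])
c=cv2.resize(im[195:305,225:335],None,fx=5,fy=5,interpolation=3);cv2.imwrite("pics/c3.png",cv2.convertScaleAbs(c,alpha=1.6,beta=15))
```

```text
tool x -17 z -4 [278.4 285.1]
tool x 0 z -4 [278.4 256.2]
tool x 17 z -4 [278.3 225.6]
tool x -17 z 0 [278.4 281.5]
tool x 0 z 0 [278.4 253. ]
tool x 17 z 0 [278.4 223. ]
tool x -17 z 3 [278.4 278.9]
tool x 0 z 3 [278.4 250.8]
tool x 17 z 3 [278.4 221.2]
tool x -17 z 7 [278.5 275.5]
tool x 0 z 7 [278.4 247.9]
tool x 17 z 7 [278.4 218.8]
pad tips [array([269.6, 260.3]), array([287.3, 260.3]), array([269.4, 233.7]), array([287.5, 233.7])] tool x [0.16407069 0.85019914 0.50024217] [-4.14326495 -0.68622838  0.61269063] [-0.39898445  0.55551326  0.40388934]
[(205, 172), (208, 151), (211, 73), (214, 98), (217, 115), (220, 9), (223, 10), (226, 14), (229, 15), (232, 14), (235, 14), (238, 15), (241, 13), (244, 15), (247, 15), (250, 16), (253, 15), (256, 13), (259, 13), (262, 14), (265, 13), (268, 13), (271, 13), (274, 13), (277, 11), (280, 13), (283, 89), (286, 154), (289, 161), (292, 165), (295, 167), (298, 143)]
```

View pics/c3.png

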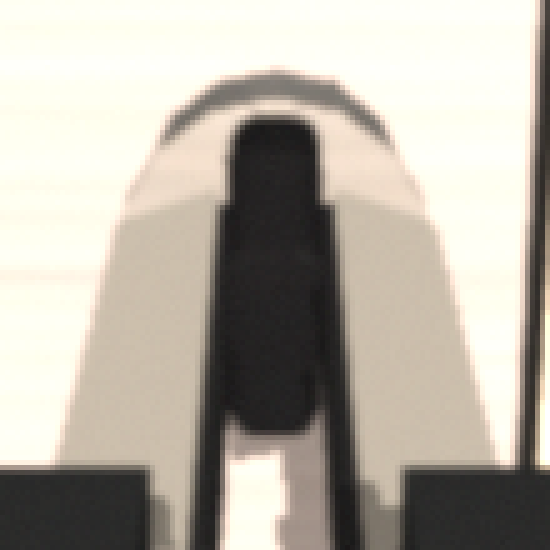

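The wing is centred in the grip, spanning rows 219–281. Now pressing in.

{"method": "jog_arm", "body": {
  "rows": [-0.03, 0.1, -0.17, 0, 0, 0, 1, 0.02, 0.1, -0.17, 0, 0, 0, 1, 0.02, 0.1, -0.17, 0, 0, 0, 1, 0.02, 0.1, -0.17, 0, 0, 0, 1, 0.02, 0.1, -0.17, 0, 0, 0, 1, 0, 0, 0, 0, 0, 0, 1, 0, 0, 0, 0, 0, 0, 1],
  "newtons": 30
}}

```text
clock: 5.8
eef_pos: [671.7, 13.0, 129.8]
eef_rot: [3.138, -0.524, 1.38]
wrist_force: [-4.6, -6.3, 7.3]
finger_gap: 9.8
finger_force: 30.0
```

{"method": "jog_arm", "body": {
  "rows": [0.01, 0.05, -0.09, 0, 0, 0, 1, 0.01, 0.05, -0.09, 0, 0, 0, 1, 0, 0, 0, 0, 0, 0, 1, 0, 0, 0, 0, 0, 0, 1]
}}

```text
clock: 6.13
eef_pos: [671.9, 13.5, 128.9]
eef_rot: [3.137, -0.523, 1.381]
wrist_force: [-10.6, -9.6, 14.0]
finger_gap: 9.5
finger_force: 30.0
```

{"method": "jog_arm", "body": {
  "rows": [0, 0, 0, 0.0093, 0.0482, -0.085, 1, 0, 0, 0, 0.0093, 0.0482, -0.085, 1, 0, 0, 0, 0.0093, 0.0482, -0.085, 1, 0, 0, 0, 0.0093, 0.0482, -0.085, 1, 0, 0, 0, 0, 0, 0, 1, 0, 0, 0, 0, 0, 0, 1]
}}

```text
clock: 6.63
eef_pos: [671.6, 13.6, 128.9]
eef_rot: [-2.928, -0.48, 0.934]
wrist_force: [-12.1, -8.9, 14.6]
finger_gap: 9.6
finger_force: 30.0
```

Run:
```python
from h import *
s=manip.read_state();print(s["joints"],s["moment"],s["wrist_force"],s["wrist_force"]@n)
go(np.array([671.9,13.5,128.9]),Ro.from_rotvec(-n*np.pi/2)*frame(-uy,-n),12)
```

```text
[-0.23187976  0.64390413  1.30684059  0.55126205  1.26047381  0.16146015] [-0.41512271  1.76936557  1.00924102] [-12.08845764  -8.92561572  14.5895584 ] 18.158930801020226
tot cm [ 0.03 -0.01 -0.  ] rot [ 0.115  0.58  -1.018] per row [ 0.002 -0.001 -0.   ] [ 0.0096  0.0483 -0.0849] joints [-0.23  0.64  1.31  0.55  1.26  0.16]
```

{"method": "jog_arm", "body": {
  "rows": [-0.05, 0.01, 0, 0.0096, 0.0483, -0.085, 1, 0, 0, 0, 0.0096, 0.0483, -0.085, 1, 0, 0, 0, 0.0096, 0.0483, -0.085, 1, 0, 0, 0, 0.0096, 0.0483, -0.085, 1, 0, 0, 0, 0.0096, 0.0483, -0.085, 1, 0, 0, 0, 0.0096, 0.0483, -0.085, 1, 0, 0, 0, 0.0096, 0.0483, -0.085, 1, 0, 0, 0, 0.0096, 0.0483, -0.085, 1, 0, 0, 0, 0.0096, 0.0483, -0.085, 1, 0, 0, 0, 0.0096, 0.0483, -0.085, 1, 0, 0, 0, 0.0096, 0.0483, -0.085, 1, 0, 0, 0, 0.0096, 0.0483, -0.085, 1, 0, 0, 0, 0, 0, 0, 1, 0, 0, 0, 0, 0, 0, 1]
}}

```text
clock: 7.8
eef_pos: [671.3, 14.2, 129.2]
eef_rot: [-2.617, -0.001, -0.192]
wrist_force: [-12.2, -6.9, 16.0]
finger_gap: 9.4
finger_force: 30.0
```

Run:
```python
from ls import *
s=manip.read_state();print(s["joints"],s["moment"],s["wrist_force"]@n)
go(np.array([671.9,13.5,128.9]),Ro.from_rotvec(-n*np.pi/2)*frame(-uy,-n),12)
im,d=manip.camera("wrist");cv2.imwrite("pics/w4.png",im)
```

```text
[-0.23188772  0.64384086  1.30688483  0.55319977  1.26278222  1.33928779] [0.27085281 1.65964434 0.97420699] 18.37777501816172
tot cm [ 0.06 -0.07 -0.03] rot [-0.001  0.001  0.002] per row [ 0.005 -0.006 -0.003] [-0.0001  0.0001  0.0001] joints [-0.23  0.64  1.31  0.55  1.26  1.34]
```

View pics/w4.png

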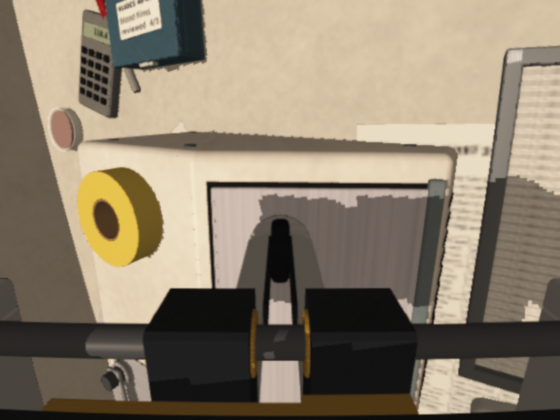

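The wing has turned level with the gripper. I'll ease up 3 mm, open and retreat along the normal.

{"method": "jog_arm", "body": {
  "rows": [-0.01, -0.05, 0.09, 0, 0, 0, 1, -0.01, -0.05, 0.09, 0, 0, 0, 1, -0.01, -0.05, 0.09, 0, 0, 0, 1, 0, 0, 0, 0, 0, 0, 1, 0, 0, 0, 0, 0, 0, 0.6, 0, 0, 0, 0, 0, 0, 0.6, 0, 0, 0, 0, 0, 0, 0.6, 0, 0, 0, 0, 0, 0, 0.6, 0, 0, 0, 0, 0, 0, 0.6, -0.02, -0.1, 0.17, 0, 0, 0, 0.6, -0.05, -0.25, 0.43, 0, 0, 0, 0.6, -0.1, -0.49, 0.87, 0, 0, 0, 0.6, -0.1, -0.49, 0.87, 0, 0, 0, 0.6, -0.1, -0.49, 0.87, 0, 0, 0, 0.6, -0.1, -0.49, 0.87, 0, 0, 0, 0.6, -0.1, -0.49, 0.87, 0, 0, 0, 0.6, -0.1, -0.49, 0.87, 0, 0, 0, 0.6, -0.1, -0.49, 0.87, 0, 0, 0, 0.6, 0, 0, 0, 0, 0, 0, 0.6]
}}

```text
clock: 9.43
eef_pos: [663.7, -25.9, 199.5]
eef_rot: [-2.617, -0.003, -0.192]
wrist_force: [-0.2, -0.5, 0.1]
finger_gap: 37.9
finger_force: 0.0
```

Run:
```python
from ls import *
s=manip.read_state();print(s["joints"])
m=manip.camera_model("wrist");im,d=manip.camera("wrist");V=dict(im=im,d=d,**m)
i2,d2=manip.camera("side");S=manip.camera_model("side");i3,d3=manip.camera("top")
np.savez("top1.npz",im=i3,d=d3)
cv2.imwrite("pics/f1.png",np.hstack([cv2.resize(im,(400,300)),cv2.resize(i2[140:260,215:375],(400,300),interpolation=3)]))
# next: above the knob, tool down, jaws along mean tangent (yaw .2)
go(np.array([511,187,225]),Ro.from_euler("xyz",[np.pi,0,.2]),15)
```

```text
[-0.29392204  0.5776318   1.24172541  0.52965253  1.4035636   1.3564047 ]
tot cm [-15.21  21.17   2.82] rot [-0.528 -0.002  0.382] per row [-1.014  1.411  0.188] [-0.0352 -0.0002  0.0255] joints [-0.29  0.58  1.24  0.53  1.4   1.36]
```

View pics/f1.png

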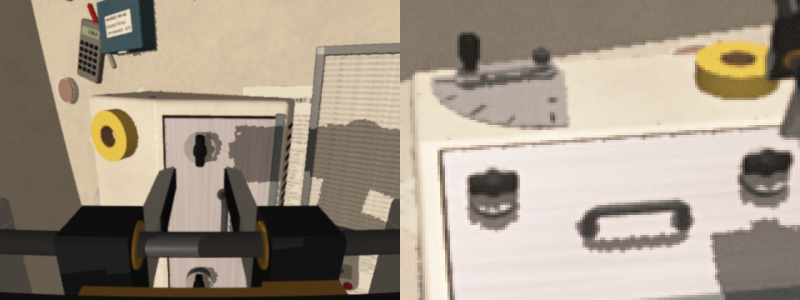

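Both studs now look alike, wing level across the slope and heads equally low. The damper lever is still shut. Moving over the knob.

{"method": "jog_arm", "body": {
  "rows": [-1.0, 1.0, 0.8, -0.035, 0, 0.0255, 0.5, -1.0, 1.0, 0.8, -0.035, 0, 0.0255, 0.5, -1.0, 1.0, 0.8, -0.035, 0, 0.0255, 0.5, -1.0, 1.0, 0.8, -0.035, 0, 0.0255, 0.5, -1.0, 1.0, 0.4, -0.035, 0, 0.0255, 0.5, -1.0, 1.4, 0, -0.035, 0, 0.0255, 0.5, -1.0, 1.4, 0, -0.035, 0, 0.0255, 0.5, -1.0, 1.4, 0, -0.035, 0, 0.0255, 0.5, -1.0, 1.4, 0, -0.035, 0, 0.0255, 0.5, -1.0, 1.4, 0, -0.035, 0, 0.0255, 0.5, -1.0, 1.4, 0, -0.035, 0, 0.0255, 0.5, -1.0, 1.4, 0, -0.035, 0, 0.0255, 0.5, -1.0, 1.4, 0, -0.035, 0, 0.0255, 0.5, -1.0, 1.4, 0, -0.035, 0, 0.0255, 0.5, -1.0, 1.4, 0, -0.035, 0, 0.0255, 0.5, 0, 0, 0, 0, 0, 0, 0.5, 0, 0, 0, 0, 0, 0, 0.5]
}}

```text
clock: 11.0
eef_pos: [512.8, 166.2, 232.7]
eef_rot: [-3.138, 0.002, 0.202]
wrist_force: [0.4, -0.4, 0.1]
finger_gap: 47.0
finger_force: 0.0
```

Run:
```python
from ls import *
go(np.array([511,187,225]),Ro.from_euler("xyz",[np.pi,0,.2]),4)
m=manip.camera_model("wrist");im,d=manip.camera("wrist");np.savez("w5.npz",im=im,d=d,**m)
def pj(X):
    q=np.array(m["R"])@X+m["t"];xy=q[:2]/q[2];xy=xy*(1+m["k1"]*(xy@xy));return np.array(m["K"])[:2,:2]@xy+np.array(m["K"])[:2,2]
u=pj(np.array([511,188,167]));sh=pj(np.array([567,183,152]));print("pred",u,sh)
T=np.load("top0.npz");S=np.load("side0.npz")
for q,nm in((u,"knob"),(sh,"shaft")):
    x,y=q.astype(int);x0,y0=max(x-35,0),max(y-35,0)
    k=(im[y0:y+35,x0:x+35].max(2)<45).astype(np.uint8);N,l,s,c=cv2.connectedComponentsWithStats(k)
    print(nm,[(s[i][:5].tolist(),np.round(c[i]+[x0,y0],1)) for i in range(1,N) if s[i][4]>40])
```

```text
tot cm [-0.18  2.08 -0.77] rot [-0.003 -0.003 -0.002] per row [-0.044  0.521 -0.194] [-0.0006 -0.0008 -0.0004] joints [0.24 0.26 1.52 0.   1.36 1.61]
pred [248.61976409 214.37500759] [271.1490622  136.70862966]
knob [([20, 22, 29, 26, 501], array([249.2, 214.2])), ([18, 58, 7, 12, 56], array([234.5, 243.7]))]
shaft []
```

{"method": "jog_arm", "body": {
  "rows": [-0.04, 0.54, 0, 0, 0, 0, 0.5, -0.04, 0.54, 0, 0, 0, 0, 0.5, -0.05, 0.55, 0, 0, 0, 0, 0.5, -0.05, 0.55, 0, 0, 0, 0, 0.5, 0, 0, -1, 0, 0, 0, 0.5, 0, 0, -1, 0, 0, 0, 0.5, 0, 0, -1, 0, 0, 0, 0.5, 0, 0, -1, 0, 0, 0, 0.5, 0, 0, -1, 0, 0, 0, 0.5, 0, 0, -0.7, 0, 0, 0, 0.5, 0, 0, -0.7, 0, 0, 0, 0.5, 0, 0, 0, 0, 0, 0, 0.5, 0, 0, 0, 0, 0, 0, 1, 0, 0, 0, 0, 0, 0, 1, 0, 0, 0, 0, 0, 0, 1, 0, 0, 0, 0, 0, 0, 1, 0, 0, 0, 0, 0, 0, 1, 0, 0, 0, 0, 0, 0, 1],
  "newtons": 10
}}

```text
clock: 12.55
eef_pos: [511.4, 187.2, 169.4]
eef_rot: [-3.139, 0.002, 0.2]
wrist_force: [-1.6, 1.0, 1.5]
finger_gap: 15.5
finger_force: 10.0
```

Run:
```python
from ls import *
T=np.load("top0.npz");V=np.load("w2.npz")
g=cv2.GaussianBlur(T["im"],(0,0),.7).min(2).astype(int)
a0=np.arctan2(uy[1],uy[0]);s=np.array([566.5,183.5])
for c in[(88,470),(140,472),(182,447),(222,413),(235,366)]:
    x,y=int(round(c[0]/3.5+185)),int(round(c[1]/3.5+105))
    w=g[y-4:y+5,x-4:x+5];w=np.clip(np.median(w)-8-w,0,None);yy,xx=np.mgrid[-4:5,-4:5]
    u,v=x+(xx*w).sum()/w.sum(),y+(yy*w).sum()/w.sum()
    P=on_z(T,u,v,137);d=P[:2]-s;print(np.round([u,v],1),np.round(P,1),"r",np.round(np.hypot(*d),1),"ang",round((np.arctan2(d[1],d[0])-a0+np.pi)%(2*np.pi)-np.pi,3))
# w2 marks by blob in plate area
k=(V["im"][:145,10:140].max(2)<60).astype(np.uint8);N,l,st,ce=cv2.connectedComponentsWithStats(k)
for i in range(1,N):
    if 8<st[i][4]<600:
        P=on_z(V,*(ce[i]+[10,0]),137);d=P[:2]-s;print(st[i].tolist(),np.round(P,1),np.round(np.hypot(*d),1),round((np.arctan2(d[1],d[0])-a0+np.pi)%(2*np.pi)-np.pi,3))
```

```text
[210.2 237.9] [495.  198.8 137. ] r 73.1 ang -0.02
[224.4 239.1] [492.  170.2 137. ] r 75.7 ang 0.367
[236.8 232.2] [505.4 144.9 137. ] r 72.2 ang 0.753
[248.  222.9] [523.6 122.1 137. ] r 74.9 ang 1.152
[252.1 209.3] [551.2 113.2 137. ] r 72.0 ang 1.546
[87, 19, 18, 15, 134] [561.6 193.  137. ] 10.7 -0.903
[95, 35, 11, 4, 31] [563.7 183.  137. ] 2.9 0.369
[105, 36, 9, 8, 10] [571.3 177.5 137. ] 7.6 2.433
[23, 87, 14, 11, 21] [505.5 142.  137. ] 73.7 0.787
[88, 109, 4, 16, 27] [551.8 110.9 137. ] 74.1 1.562
```

Run:
```python
from ls import *
M=np.array([[495,198.8],[492,170.2],[505.4,144.9],[523.6,122.1],[551.2,113.2]])
from scipy.optimize import least_squares
f=lambda p:(p[:2]+p[2]*np.c_[np.cos(p[3]+np.arange(5)*np.pi/8),np.sin(p[3]+np.arange(5)*np.pi/8)]-M).ravel()
r=least_squares(f,[566.5,183.5,74,2.95]);print(r.x,np.round(f(r.x),1))
S,a=r.x[:2],r.x[3]
s=manip.read_state();k=s["eef_pos"][:2];d=k-S;th=np.arctan2(d[1],d[0])-a;print("lever",th,np.hypot(*d))
N=10
for t in np.linspace(th,np.pi/4,N+1)[1:]:
    q=S+55*np.array([np.cos(a+t),np.sin(a+t)]);print(np.round((q-k)/10,2),end=" ");k=q
print(k)
```

```text
[565.64885453 184.05683834  73.23182177   2.93634516] [-1.   0.2  1.7  0.2 -1.  -1.   0.8  1.4 -0.5 -0.8]
lever 0.14813925400486383 54.297971452504825
[-0.08 -0.35] [ 0.01 -0.35] [ 0.04 -0.35] [ 0.06 -0.35] [ 0.08 -0.34] [ 0.1  -0.34] [ 0.12 -0.33] [ 0.14 -0.32] [ 0.16 -0.31] [ 0.18 -0.3 ] [519.64795074 153.90859045]
```

{"method": "jog_arm", "body": {
  "rows": [-0.02, -0.35, 0, 0, 0, 0, 1, 0.01, -0.35, 0, 0, 0, 0, 1, 0.03, -0.35, 0, 0, 0, 0, 1, 0.06, -0.35, 0, 0, 0, 0, 1, 0.08, -0.34, 0, 0, 0, 0, 1, 0.1, -0.34, 0, 0, 0, 0, 1, 0.12, -0.33, 0, 0, 0, 0, 1, 0.14, -0.32, 0, 0, 0, 0, 1, 0.16, -0.31, 0, 0, 0, 0, 1, 0.18, -0.3, 0, 0, 0, 0, 1, 0, 0, 0, 0, 0, 0, 1, 0, 0, 0, 0, 0, 0, 1]
}}

```text
clock: 13.55
eef_pos: [520.3, 153.2, 169.1]
eef_rot: [-3.14, 0.002, 0.199]
wrist_force: [-1.3, -1.4, 1.8]
finger_gap: 15.8
finger_force: 10.0
```

{"method": "jog_arm", "body": {
  "rows": [0, 0, 0, 0, 0, 0, 0.5, 0, 0, 0, 0, 0, 0, 0.5, 0, 0, 0, 0, 0, 0, 0.5, 0, 0, 0, 0, 0, 0, 0.5, 0, 0, 0.5, 0, 0, 0, 0.5, 0, 0, 1, 0, 0, 0, 0.5, 0, 0, 1, 0, 0, 0, 0.5, 0, 0, 1.3, 0, 0, 0, 0.5, 0, 0, 1.3, 0, 0, 0, 0.5, 0, 0, 1.3, 0, 0, 0, 0.5, -0.3, -1, 1.3, 0, 0, 0, 0.5, -0.3, -1, 1.3, 0, 0, 0, 0.5, 0, 0, 0, 0, 0, 0, 0.5, 0, 0, 0, 0, 0, 0, 0.5]
}}

```text
clock: 14.72
eef_pos: [514.2, 133.1, 260.1]
eef_rot: [-3.139, -0.0, 0.199]
wrist_force: [-0.1, 0.7, -0.5]
finger_gap: 47.1
finger_force: 0.0
```

```bash
cat > k.py <<'E'
from ls import *
s=manip.read_state();m=manip.camera_model("wrist");im,d=manip.camera("wrist");print(s["eef_pos"])
def pj(X):
    q=np.array(m["R"])@X+m["t"];xy=q[:2]/q[2];xy=xy*(1+m["k1"]*(xy@xy));return np.array(m["K"])[:2,:2]@xy+np.array(m["K"])[:2,2]
def bl(c,r,th):
    x,y=np.array(c).astype(int);x0,y0=max(x-r,0),max(y-r,0)
    k=(im[y0:y+r,x0:x+r].max(2)<th).astype(np.uint8);N,l,st,ce=cv2.connectedComponentsWithStats(k)
    return [(st[i].tolist(),ce[i]+[x0,y0]) for i in range(1,N) if st[i][4]>12]
for nm,X,th,z,r in(("knob",[520,153.5,167],45,167,30),("mid",[505.5,144,137],70,137,25),("shaft",[566,184,152],60,152,25),("m2",[492,170,137],70,137,15),("m4",[523.6,121.5,137],70,137,15)):
    c=pj(np.array(X));print(nm,np.round(c,1),[(a[4],a[2:4],np.round(on_z(m,*b,z)[:2],1)) for a,b in bl(c,r,th)])
E
python3 k.py
```

```text
[514.15358317 133.14444927 260.09924888]
knob [255.2 195.5] [(393, [23, 29], array([520.5, 152. ]))]
mid [265.3 204.7] [(473, [25, 30], array([512.2, 152.2]))]
shaft [229.3 128.5] []
m2 [233.9 213.3] [(17, [3, 9], array([492.5, 169.4]))]
m4 [294.4 190.1] [(21, [7, 8], array([524. , 121.2]))]
```

Run:
```python
from ls import *
im,d=manip.camera("side");S=manip.camera_model("side")
def pj(X):
    q=np.array(S["R"])@X+S["t"];xy=q[:2]/q[2];xy=xy*(1+S["k1"]*(xy@xy));return np.round(np.array(S["K"])[:2,:2]@xy+np.array(S["K"])[:2,2],1)
b=blobc(im,238,205,268,230,50);a=blobc(im,340,190,380,225,50)
B=np.array([489.7,51,127.4]);A=B-186*uy
print("b",b,pj(B),"a",a,"expected caught",pj(A),"expected up",pj(A+5.5*n))
print("knob side",blobc(im,240,150,275,185,50), pj(np.array([520.5,152.5,167])),manip.read_state()["wrist_force"])
```

```text
b (array([252., 213.]), array([10., 18.]), np.int32(141)) [252.  214.2] a (array([361.56149292, 205.67623901]), array([ 6.7, 17.5]), np.int32(86)) expected caught [361.2 205.4] expected up [361.7 203.7]
knob side (array([251.99996948, 167.        ]), array([ 7.3, 14.1]), np.int32(96)) [252.3 165.5] [-0.20937048 -0.19496156  0.68081518]
```

```bash
python3 -c "
from cell import manip
print(manip.sign_off())"
```

```text
the job is handed in; nothing more can be done
None
```

The undone stud is pressed in, turned and caught, and only then was the damper lever swung to half open, measured at about 0.80 rad against 0.785. The other stud was not touched and still looks locked, nothing standing around was touched, the gripper is clear of everything, and the job was handed in at about 15 s.

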